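Two-key release of the knock-out drawer

ROBOT

A 6-joint arm with a two-finger parallel gripper is mounted at the origin on the work surface. World frame = base frame: x ahead of the robot, y to its left, z up, the work surface at z = 0. Lengths are in m, angles in rad, forces in N, time in s.
With the tool pointing down it reaches from about 0.35 to 0.85 m from the base axis. Payload 8.1 kg.
Tool frame: the origin (TCP) lies between the finger pads; the fingertips stand 11 mm ahead of it and the grasp point (between the pads) lies 8 mm behind it (robot.tips_ahead is the distance from the TCP to the fingertips, in m); z points along the fingers, y is the line along which they close (so a half turn about z gives the same grasp; the last joint's range is limited). The gripper opens to 93 mm and grips with 3 to 60 N. Pads are 15 mm wide; open, the fingers measure 128 mm over their backs; the gripper's body (75 mm by 188 mm) begins 65 mm behind the grasp point.
Start: joints at [-0.085, 0.13, 1.488, -0, 1.523, -0.085], TCP at [0.6, 0, 0.23] pointing down, gripper open.
Joint ranges: [-2.96, 2.96], [-0.89, 2.26], [0.02, 2.5], [-1.34, 4.48], [0, 2.73], [-2.66, 2.66]. Speed limits (rad/s): [2.39, 2.39, 2.79, 3.14, 3.14, 3.14].

INTERFACE

Orientations are given as a rotation vector (axis times angle).
In Python, from plant import robot gives the robot as it stands. The module is installed in compiled form; this text tells all that it offers.
- The arm moves only by the tool move_arm, never from a script. Its argument "deltas" is one flat list of numbers, 7 for each row, row after row: the shift along the tool's x, y, z in m, then the turn, a rotation vector about the tool's x, y, z in rad, then the opening, from 0 (shut) to 1 (fully open). A call has 1 to 12 rows; each row is the pose to reach, as a shift and turn from the pose commanded when the call began, along the tool's axes at that moment; what a row does not reach only later rows make up. A row lasts 1/8 s, in which the tool goes at most 62.5 mm and 10.7 degrees, less where a joint would pass 70% of its speed; a pose out of reach is approached as far as the arm can. A call with a gripper value outside its range is refused whole. The fingers move at their own pace and stop on an object; "squeeze" is the grip in N (left out, the last holds). Time passes only in rows, so rows that repeat a pose let the fingers close. It gives the time, the measured TCP pose, the force, the opening and the grip force at its end, in the units of the state.
- robot.read_state(): the state, without advancing time (a new reading comes with each control period).
- robot.read_camera(name): name is "scene" or "side" or "wrist"; returns (picture, depth): 384x512x3 uint8, red, green, blue; 384x512 float32, m along the optical axis (not along the pixel's ray), 0 where there is no reading.
- robot.camera_model(name): a dict with "K" (3x3 intrinsics, pixels), "k1" (the pictures are not rectified: a ray, as slopes to the right and down, at radius r is drawn at 1 + k1 r^2 times it, then the intrinsics apply), "R" (3x3) and "t" (3): a world point X has camera coordinates R X + t; the wrist camera has in their place "tool_from_camera" (4x4, takes a point from camera to tool coordinates, whose origin is the TCP and whose axes are the flange's). Camera axes: x right, y down, z forward; pixel columns grow to the right and rows downward; lengths in m; the calibration is good to about 2 mm. A picture is of the moment at which its call begins: read the wrist's pose just before it. camera_model takes no time and is no camera call.
- robot.close_job(): hands the job in; it is judged then, once.
Trained networks look in the newest picture that a camera, given by its name, has taken for a name from the list of things; names that differ only in an ending like _2 or _b are one class to them, and where a whole thing is asked for, a point or a joint stands for the part that bears it (a point fixed in the world has none). Each returns a list of dicts, best first, with "confidence" (0 to 1); they miss things now and then, are a little off and sometimes report something else, mostly with a low value. They report only what shows in the picture. A call takes as long as a camera call.
- robot.recognise(camera, label): "uv" ([column, row] in pixels, amid what is visible of it).
The state is a dict: "t": time; "q": joint angles; "dq": joint speeds; "joint_torque": joint torques, N m; "tool_pos": TCP position; "orientation": TCP orientation; "force": force on the tool from outside, world axes, zero at the start; "wrist_torque": the same for the moment, N m; "opening": finger opening in m; "gripper_force": force on a finger pad.
Only numpy, scipy, OpenCV 4.12 (cv2) and the standard library are available. Lean on these libraries where they do the work, as an engineer would, in place of code of your own. Each camera call takes 0.05 s, during which the arm holds its last target. There are 200 camera calls.

TASK

Open the coffee bar's knock-out drawer with its two-key catch: put one fingertip on each of the two round keys on top of the unit, press both fully down together and hold them down until the drawer has come all the way out by itself, then let go and move clear. Do not press the bar-shaped keys, do not touch the drawer or the unit's steel body, and leave the cup, jug, tamper and jar standing where they are; nothing is to be picked up.

Things in the scene. Friction and masses are not known exactly. Their poses are not given: they have to be found in the camera images.
- unit: The knock-out drawer unit, a fixed brushed-steel case 240 mm deep (x) by 290 mm wide (y) by 90 mm high with a flat deck on top. Origin: centre of its underside, on the counter. Its -x side, with the wooden drawer front, faces roughly towards the robot (yaw varies by up to 0.35 rad). A low 17 mm rail of thin bar runs round the back half of the deck.
- drawer (a joint): Drawer travel in m: 0 to 0.002 shut (catch play), 0.080 all the way out, along the unit's own -x; no handle. While both round keys are held down (over 6 mm) a damped spring drives it out by itself in about 2.5 to 3 s. One key alone does nothing; a key let go before it is out stops it (and sticks part way until pressed again). It does not go back by itself.
- drawer_front (a point): Centre of the front face of the wooden drawer front (268 mm wide, 68 mm high); it travels with the drawer.
- catch_strip: The black key strip with the two ROUND keys, fixed on the deck: 44 mm (x) by 112 mm (y) by 10 mm thick, origin at the centre of its underside, on the deck, 90 mm above the counter. Same yaw as the unit. Its keys stand at +30 and -30 mm along its y axis (60 mm centre to centre). It sits on the left or the right half of the deck, near the front; the other half carries the other strip, 136 mm from centre to centre.
- catch_strip_mid (a point): Point midway between the round keys, at the height of their tops when up: 114 mm above the counter; its y axis runs from one key to the other (towards round_l).
- round_l_top (a point): Centre of the top face of the round key on the +y side of its strip: upright plunger key of bare steel, travel 8 mm straight down, spring return, 1 N to start moving. Top 28 mm across, flat, 14 mm above the strip when up, 6 mm above it when fully down.
- round_r_top (a point): The same for the round key on the -y side of the strip.
- round_l (a joint): Travel of that key in m: 0 up, 0.008 fully down on its stop. Fully down takes about 3 to 4 N, so 6 to 8 N for the pair.
- round_r (a joint): The same for the other round key.
- bar_l_top (a point): Centre of the top of a long BAR-SHAPED steel key (18 mm in x by 40 mm in y, same height as the round ones) on the other strip, +y side: a dose key, not to be pressed.
- bar_r_top (a point): The same, -y side.
- bar_l (a joint): Travel of that bar-shaped key, 0 up, 0.008 down. Leave it up.
- bar_r (a joint): Travel of the other bar-shaped key. Leave it up.
- cup: White espresso cup, loose, 62 mm across, 55 mm high, standing on the back half of the unit's deck. Origin: centre of its underside.
- jug: Steel milk jug, loose, 84 mm across, 100 mm high, with a handle on one side, on the counter beside the unit. Origin: centre of its underside.
- tamper: Dark steel tamper, loose, 58 mm across, 84 mm high, standing on the counter beside the unit. Origin: centre of its underside.
- jar: Amber glass jar with a wooden cap, loose, 72 mm across, 110 mm high, on the counter beside the unit near its back. Origin: centre of its underside.

How it is judged:
By the outcome, as a careful person would: the job done as asked, in the order asked, and still so for the second after the job is handed in, with the robot touching nothing.
It also fails if it takes over 35 s, if anything falls off the work surface, if the arm or the gripper's body presses on something with over 40 N, if the wrist force passes 120 N, or if a joint passes its speed limit or range.

## Working session

There is one attempt and no reset: what is moved stays moved. The work goes in short steps, Python scripts to look and compute and a tool call to move; the robot and the scene stay as the last step left them, time stands still between calls to the robot, and variables do not carry over. Pictures are saved under pics/ and viewed, at most 10 in all, crops included, and the job is handed in when it is done.

Besides the shell and the picture viewer there is one more tool, called as a command line: name --argument value ..., lists and objects as JSON in quotes. move_arm: Moves the arm, as the interface text tells. Its arguments: {"type":"object","properties":{"deltas":{"type":"array","items":{"type":"number"}},"squeeze":{"type":"number"}},"required":["deltas"]}

```bash
mkdir -p pics; cat > h.py <<'E'
import numpy as np, cv2
from scipy.spatial.transform import Rotation as Rn
from plant import robot
def ray(m,uv):
    K=np.array(m["K"]);d=np.array([(uv[0]-K[0,2])/K[0,0],(uv[1]-K[1,2])/K[1,1]]);s=d.copy()
    for _ in range(20): s=d/(1+m["k1"]*(s@s))
    return np.array([s[0],s[1],1.])
def pose(cam,st):
    m=robot.camera_model(cam)
    if cam=="wrist":
        T=np.eye(4);T[:3,:3]=Rn.from_rotvec(st["orientation"]).as_matrix();T[:3,3]=st["tool_pos"]
        T=T@np.array(m["tool_from_camera"]);return m,T[:3,:3],T[:3,3]
    R=np.array(m["R"]);return m,R.T,-R.T@np.array(m["t"])
def at_z(cam,uv,z,st=None):
    m,R,o=pose(cam,st);d=R@ray(m,uv);return o+d*(z-o[2])/d[2]
def at_depth(cam,uv,dep,st=None):
    m,R,o=pose(cam,st);u,v=int(round(uv[0])),int(round(uv[1]))
    w=dep[v-2:v+3,u-2:u+3];w=w[w>0]
    return o+R@ray(m,uv)*np.median(w) if len(w) else None
E
cat > look.py <<'E'
from h import *; import sys
tag=sys.argv[1]; np.set_printoptions(precision=4,suppress=True)
for cam in sys.argv[2:]:
    st=robot.read_state();p,dep=robot.read_camera(cam);np.save(f"{cam}.npy",dep)
    cv2.imwrite(f"pics/{tag}_{cam}.png",p[:,:,::-1])
    for n in ["round_l_top","round_r_top","bar_l_top","bar_r_top","catch_strip","drawer_front","cup","jug","tamper","jar"]:
        for r in robot.recognise(cam,n)[:2]:
            print(cam,n,np.round(r["uv"],1),round(r["confidence"],2),"z.114:",at_z(cam,r["uv"],.114,st),"dep:",at_depth(cam,r["uv"],dep,st))
print(robot.read_state()["t"],st["tool_pos"],st["orientation"])
a=[cv2.imread(f"pics/{tag}_{c}.png") for c in sys.argv[2:]]
E
python3 look.py a scene wrist
```

```text
scene round_l_top [275.6 158.4] 0.38 z.114: [0.5167 0.0866 0.114 ] dep: [0.5153 0.0866 0.1122]
scene round_l_top [259.2 158.4] 0.36 z.114: [0.5185 0.0445 0.114 ] dep: [0.5182 0.0445 0.1137]
scene round_r_top [202.4 169. ] 0.49 z.114: [ 0.5578 -0.0978  0.114 ] dep: [ 0.5574 -0.0979  0.1135]
scene bar_l_top [279.2 156.8] 0.61 z.114: [0.5112 0.0958 0.114 ] dep: [0.5108 0.0958 0.1135]
scene bar_r_top [259.  161.5] 0.38 z.114: [0.5284 0.0443 0.114 ] dep: [0.5251 0.0443 0.1095]
scene catch_strip [213.5 166.3] 0.68 z.114: [ 0.5483 -0.0705  0.114 ] dep: [ 0.5369 -0.0726  0.0985]
scene catch_strip [336.8 179.6] 0.42 z.114: [0.5766 0.2406 0.114 ] dep: [0.5028 0.261  0.0087]
scene drawer_front [258.7 160.4] 0.63 z.114: [0.525  0.0434 0.114 ] dep: [0.5239 0.0434 0.1126]
scene cup [257.5 199.9] 0.96 z.114: [0.6444 0.0445 0.114 ] dep: [0.6338 0.0443 0.0972]
scene jug [334.9 181.3] 0.73 z.114: [0.582  0.2355 0.114 ] dep: [0.5069 0.2558 0.0061]
scene jug [278.2 158. ] 0.51 z.114: [0.5152 0.0933 0.114 ] dep: [0.5136 0.0933 0.112 ]
scene tamper [155.5 197.7] 0.8 z.114: [ 0.6482 -0.2038  0.114 ] dep: [
[... 416 characters left out ...]
ound_r_top [313.2 146.7] 0.62 z.114: [0.6567 0.0425 0.114 ] dep: [0.6606 0.0402 0.0952]
wrist bar_l_top [155.1  97.7] 0.94 z.114: [0.5084 0.0877 0.114 ] dep: [0.5086 0.0877 0.1146]
wrist bar_r_top [172.  157.1] 0.67 z.114: [0.5199 0.0324 0.114 ] dep: [0.5201 0.0325 0.1145]
wrist catch_strip [199.8 237.6] 0.85 z.114: [ 0.5426 -0.0529  0.114 ] dep: [ 0.5426 -0.053   0.1139]
wrist cup [316.  148.2] 0.84 z.114: [0.6594 0.041  0.114 ] dep: [0.6635 0.0387 0.0957]
wrist tamper [249.4 318.4] 0.92 z.114: [ 0.5945 -0.1553  0.114 ] dep: [ 0.5932 -0.2156  0.043 ]
wrist jar [348.  323.9] 0.59 z.114: [ 0.7099 -0.1637  0.114 ] dep: [ 0.7123 -0.1688  0.1082]
1.1 [0.6    0.     0.2296] [2.2214 2.2215 0.0001]
```

```bash
python3 - <<'E'
import cv2
a=cv2.imread("pics/a_wrist.png"); cv2.imwrite("pics/a1.png",cv2.resize(a[60:360,100:400],None,fx=2,fy=2,interpolation=cv2.INTER_CUBIC))
E
```

```text
(no output)
```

View pics/a_scene.png

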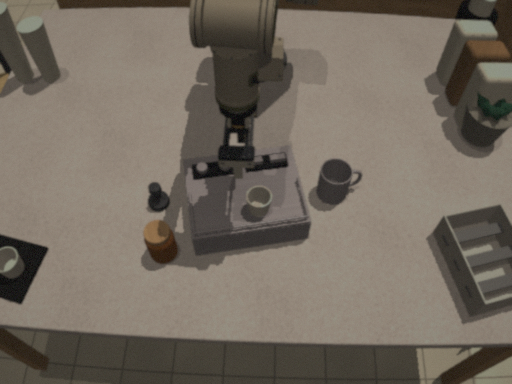

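View pics/a1.png

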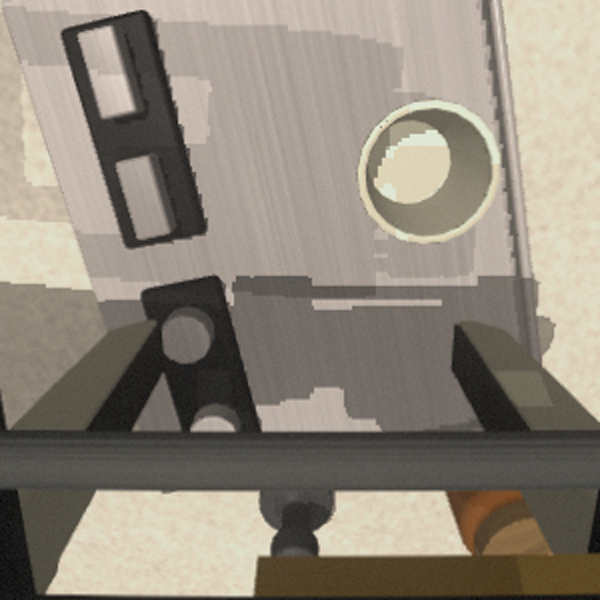

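move_arm --deltas '[-0.01, -0.008, 0, 0, 0, 0.17, 1, -0.02, -0.016, 0, 0, 0, 0.34, 1, -0.03, -0.024, 0, 0, 0, 0.51, 1, -0.04, -0.032, 0, 0, 0, 0.68, 1, -0.05, -0.04, 0, 0, 0, 0.85, 1, -0.06, -0.048, 0, 0, 0, 1.02, 1, -0.068, -0.054, 0, 0, 0, 1.19, 1, -0.073, -0.058, 0, 0, 0, 1.366, 1, -0.073, -0.058, 0, 0, 0, 1.366, 1, -0.073, -0.058, 0, 0, 0, 1.366, 1]'

```text
t: 2.35
tool_pos: [0.5421, -0.0728, 0.2297]
orientation: [-3.124, -0.327, -0.0]
force: [0.5, -0.5, -0.3]
opening: 0.0931
gripper_force: 0.0
```

```bash
python3 look.py b wrist | grep -E "round|bar|catch|\]$"
```

```text
wrist round_l_top [282.4 186.6] 0.74 z.114: [ 0.5499 -0.1005  0.114 ] dep: [ 0.5501 -0.1004  0.1147]
wrist round_l_top [224.2 185.2] 0.6 z.114: [ 0.5393 -0.0434  0.114 ] dep: [ 0.5395 -0.0434  0.1147]
wrist round_r_top [280.4 187.6] 0.86 z.114: [ 0.5485 -0.0988  0.114 ] dep: [ 0.5487 -0.0987  0.1147]
wrist bar_l_top [ 91.3 188.4] 0.92 z.114: [0.5082 0.0877 0.114 ] dep: [0.5085 0.0873 0.1148]
wrist bar_r_top [146.8 188.7] 0.88 z.114: [0.5196 0.0322 0.114 ] dep: [0.5199 0.0319 0.1147]
wrist catch_strip [255.4 186.8] 0.93 z.114: [ 0.5442 -0.0742  0.114 ] dep: [ 0.5407 -0.075   0.1009]
wrist catch_strip [ 96.2 189.9] 0.43 z.114: [0.5077 0.0827 0.114 ] dep: [0.5078 0.0825 0.1145]
wrist cup [137.2  41.7] 0.95 z.114: [0.6524 0.0557 0.114 ] dep: [0.6549 0.0635 0.0953]
wrist cup [ 20.  127.4] 0.71 z.114: [0.5552 0.1603 0.114 ] dep: [0.544  0.2012 0.063 ]
wrist jug [ 20.5 126.1] 0.61 z.114: [0.5566 0.1598 0.114 ] dep: [0.5454 0.2014 0.0621]
wrist jug [401.9  31.5] 0.45 z.114: [ 0.7092 -0.1707  0.114 ] dep: [ 0.7107 -0.1725  0.1097]
wrist tamper [378.2 157.9] 0.61 z.114: [ 0.5976 -0.1855  0.114 ] dep: [ 0.5945 -0.2089  0.0646]
wrist jar [400.4  29.9] 0.57 z.114: [ 0.7101 -0.169   0.114 ] dep: [ 0.7117 -0.1709  0.1094]
2.9 [ 0.5421 -0.0728  0.2297] [-3.1244 -0.3273 -0.0002]
```

View pics/b_wrist.png

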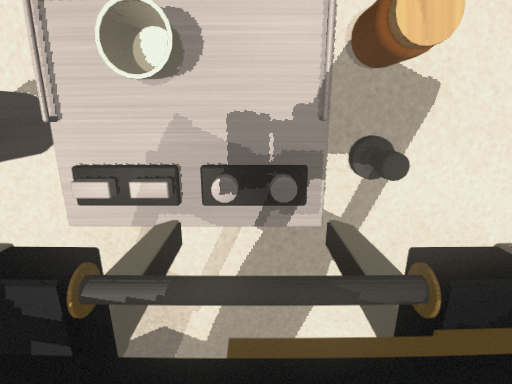

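move_arm --deltas '[0, 0, 0.02, 0, 0, 0, 0.46, 0, 0, 0.04, 0, 0, 0, 0.46, 0, 0, 0.06, 0, 0, 0, 0.46, 0, 0, 0.08, 0, 0, 0, 0.46, 0, 0, 0.09, 0, 0, 0, 0.46, 0, 0, 0.095, 0, 0, 0, 0.46, 0, 0, 0.095, 0, 0, 0, 0.46, 0, 0, 0.095, 0, 0, 0, 0.46]'

```text
t: 3.9
tool_pos: [0.5426, -0.0731, 0.1355]
orientation: [3.125, 0.321, 0.002]
force: [-0.1, -0.4, 0.7]
opening: 0.0429
gripper_force: 0.0
```

```bash
python3 - <<'E'
from h import *
a=[]
for c in ("wrist","side"):
    p,d=robot.read_camera(c);a.append(p[:,:,::-1])
cv2.imwrite("pics/c.png",cv2.resize(a[0][130:330,130:380],None,fx=3,fy=3)); cv2.imwrite("pics/cs.png",a[1])
s=robot.read_state();print(s["t"],s["force"],s["tool_pos"],s["opening"])
E
```

```text
4.0 [ 0.19339291  0.20330812 -1.02559172] [ 0.54256615 -0.07309865  0.13549271] 0.042691197689529864
```

View pics/c.png

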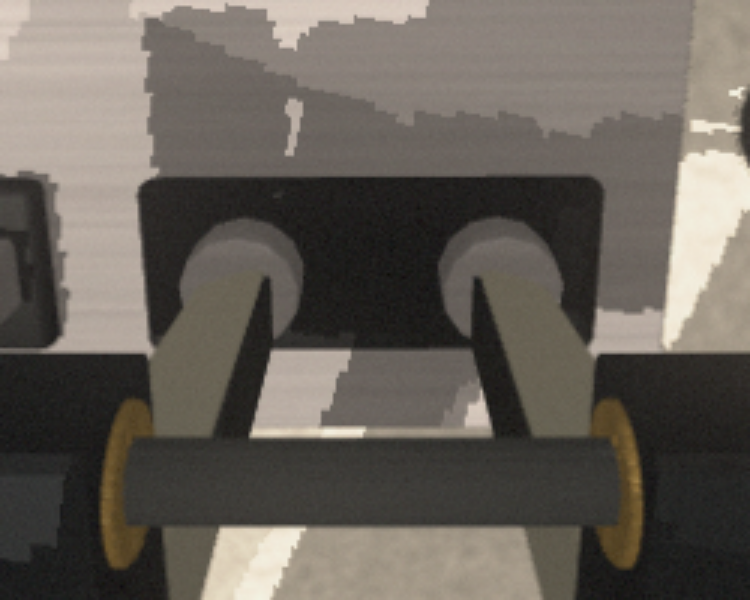

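View pics/cs.png

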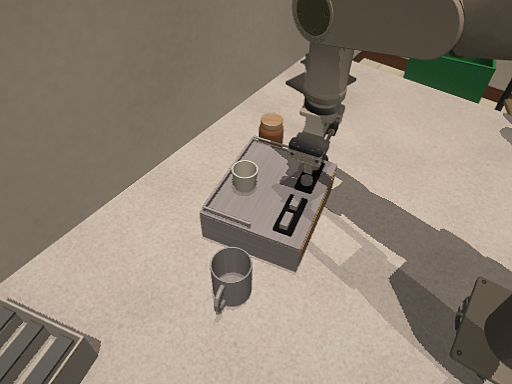

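```bash
python3 - <<'E'
from h import *
s=robot.read_state();R=Rn.from_rotvec(s["orientation"]).as_matrix()
np.set_printoptions(precision=4,suppress=True)
f=lambda uv,z:R.T@(at_z("wrist",uv,z,s)-np.array(s["tool_pos"]))
print(robot.camera_model("wrist")["tool_from_camera"])
c=lambda u,v:(u/3+130,v/3+130)
for n,u,v,z in [("keyL ctr",241,297,.114),("keyR ctr",500,297,.114),("keyL top edge",241,240,.114),("keyL base edge",245,218,.1),("tip corner L inner",266,276,.1245),("tip L outer",200,285,.1245),("R inner",476,278,.1245),("strip top-left",140,180,.1),("strip top right",602,180,.1),("strip bottom",300,349,.1)]:
    print(n,f(c(u,v),z))
E
```

```text
[[-0.0001 -0.9626 -0.271   0.0744]
 [ 1.     -0.0002  0.0002 -0.0002]
 [-0.0002 -0.271   0.9626 -0.1556]
 [ 0.      0.      0.      1.    ]]
keyL ctr [-0.0028 -0.0296  0.0215]
keyR ctr [-0.0028  0.0293  0.0215]
keyL top edge [ 0.0109 -0.029   0.0215]
keyL base edge [ 0.0114 -0.0301  0.0355]
tip corner L inner [ 0.0066 -0.0223  0.011 ]
tip L outer [ 0.0045 -0.0364  0.011 ]
R inner [0.0061 0.0223 0.011 ]
strip top-left [ 0.0209 -0.0545  0.0355]
strip top right [0.0208 0.0545 0.0356]
strip bottom [-0.0229 -0.0177  0.0355]
```

move_arm --deltas '[-0.001, 0, 0.006, 0, 0, 0, 0.46, -0.001, 0, 0.01, 0, 0, 0, 0.46, -0.001, 0, 0.013, 0, 0, 0, 0.46, -0.001, 0, 0.016, 0, 0, 0, 0.46, -0.001, 0, 0.019, 0, 0, 0, 0.46, -0.001, 0, 0.02, 0, 0, 0, 0.46, -0.001, 0, 0.02, 0, 0, 0, 0.46, -0.001, 0, 0.02, 0, 0, 0, 0.46]'

```text
t: 5.0
tool_pos: [0.5411, -0.0732, 0.1171]
orientation: [3.125, 0.321, 0.0]
force: [-12.0, 1.3, 23.2]
opening: 0.0425
gripper_force: 11.3
```

move_arm --deltas '[0, 0, -0.0005, 0, 0, 0, 0.46, 0, 0, -0.0005, 0, 0, 0, 0.46, 0, 0, -0.0005, 0, 0, 0, 0.46, 0, 0, -0.0005, 0, 0, 0, 0.46, 0, 0, -0.0005, 0, 0, 0, 0.46, 0, 0, -0.0005, 0, 0, 0, 0.46, 0, 0, -0.0005, 0, 0, 0, 0.46, 0, 0, -0.0005, 0, 0, 0, 0.46, 0, 0, -0.0005, 0, 0, 0, 0.46, 0, 0, -0.0005, 0, 0, 0, 0.46, 0, 0, -0.0005, 0, 0, 0, 0.46, 0, 0, -0.0005, 0, 0, 0, 0.46]'

```text
t: 6.5
tool_pos: [0.5411, -0.0732, 0.1171]
orientation: [3.125, 0.321, 0.0]
force: [-10.1, 2.5, 18.1]
opening: 0.0428
gripper_force: 9.6
```

move_arm --deltas '[0, 0, 0, 0, 0, 0, 0.46, 0, 0, 0, 0, 0, 0, 0.46, 0, 0, 0, 0, 0, 0, 0.46, 0, 0, 0, 0, 0, 0, 0.46, 0, 0, 0, 0, 0, 0, 0.46, 0, 0, 0, 0, 0, 0, 0.46, 0, 0, 0, 0, 0, 0, 0.46, 0, 0, 0, 0, 0, 0, 0.46, 0, 0, 0, 0, 0, 0, 0.46, 0, 0, 0, 0, 0, 0, 0.46, 0, 0, 0, 0, 0, 0, 0.46, 0, 0, 0, 0, 0, 0, 0.46]'

```text
t: 8.0
tool_pos: [0.5411, -0.0732, 0.1171]
orientation: [3.125, 0.321, 0.0]
force: [-11.0, 2.5, 19.2]
opening: 0.0427
gripper_force: 9.6
```

```bash
python3 - <<'E'
from h import *
p,d=robot.read_camera("side");q,_=robot.read_camera("scene")
cv2.imwrite("pics/d.png",np.hstack([cv2.resize(p[90:290,180:380,::-1],(400,400)),cv2.resize(q[90:290,140:340,::-1],(400,400))]))
s=robot.read_state();print(s["t"],s["force"],s["tool_pos"])
E
```

```text
8.1 [-11.00588391   2.53384901  19.17207167] [ 0.54104575 -0.07320304  0.11710482]
```

View pics/d.png

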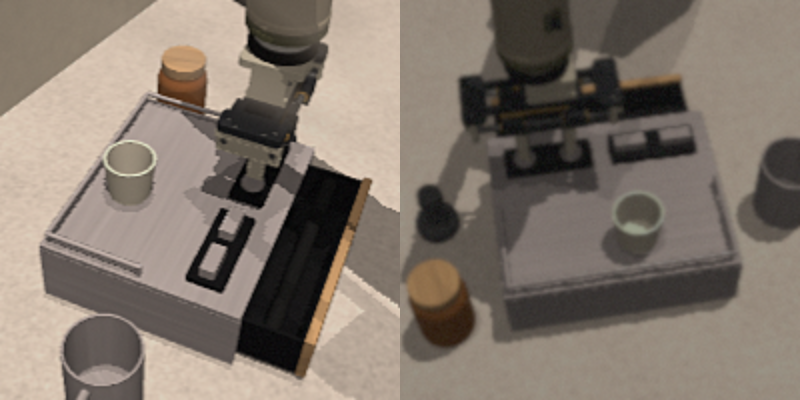

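The drawer is out: its wooden front shows at about (340,270) in the left panel. The bar keys are up, and the cup, jug, tamper and jar are standing. I'll hold a little longer to make sure it is all the way out, measuring the front before and after.

move_arm --deltas '[0, 0, 0, 0, 0, 0, 0.46, 0, 0, 0, 0, 0, 0, 0.46, 0, 0, 0, 0, 0, 0, 0.46, 0, 0, 0, 0, 0, 0, 0.46, 0, 0, 0, 0, 0, 0, 0.46, 0, 0, 0, 0, 0, 0, 0.46, 0, 0, 0, 0, 0, 0, 0.46, 0, 0, 0, 0, 0, 0, 0.46, 0, 0, 0, 0, 0, 0, 0.46, 0, 0, 0, 0, 0, 0, 0.46]'

```text
t: 9.35
tool_pos: [0.541, -0.0732, 0.1171]
orientation: [3.125, 0.321, 0.0]
force: [-10.4, 1.4, 20.2]
opening: 0.0427
gripper_force: 9.6
```

```bash
python3 - <<'E'
from h import *
p,d=robot.read_camera("side");old=cv2.imread("pics/d.png")[:,:400]
new=cv2.resize(p[90:290,180:380,::-1],(400,400))
df=cv2.absdiff(old,new).max(2);print("changed px",(df>50).sum(),(df[150:,230:]>50).sum())
m,R,o=pose("side",None)
# all cloud points; extent along the unit's -x from strip mid
yaw=.209;ux=np.array([np.cos(yaw),np.sin(yaw)]);uy=np.array([-ux[1],ux[0]]);c=np.array([.5421,-.0732])
P=np.array([o+R@ray(m,(u,v))*d[v,u] for v in range(100,290) for u in range(180,380) if d[v,u]>0])
a=(P[:,:2]-c)@ux;b=(P[:,:2]-c)@uy
k=(b>0)&(b<.19)
for lo,hi in((.06,.085),(.086,.095)):
    w=a[k&(P[:,2]>lo)&(P[:,2]<hi)&(a>-.2)];print(lo,np.percentile(w,[0.5,1,3]))
print(robot.read_state()["t"],robot.read_state()["force"])
E
```

```text
changed px 0 0
0.06 [-0.13028439 -0.13020819 -0.12976813]
0.086 [-0.05151996 -0.05087149 -0.04782072]
9.4 [-10.77442396   2.50065482  19.47842332]
```

move_arm --deltas '[0, 0, -0.004, 0, 0, 0, 0.46, 0, 0, -0.01, 0, 0, 0, 0.46, 0, 0, -0.025, 0, 0, 0, 0.46, 0, 0, -0.045, 0, 0, 0, 0.46, 0, 0, -0.07, 0, 0, 0, 0.46, 0, 0, -0.095, 0, 0, 0, 0.46, 0, 0, -0.12, 0, 0, 0, 0.46, 0, 0, -0.13, 0, 0, 0, 0.46, 0, 0, -0.13, 0, 0, 0, 0.46, 0, 0, -0.13, 0, 0, 0, 0.46, 0, 0, -0.13, 0, 0, 0, 0.46]'

```text
t: 10.78
tool_pos: [0.5404, -0.073, 0.2438]
orientation: [-3.124, -0.321, 0.003]
force: [0.1, 0.2, 0.1]
opening: 0.0431
gripper_force: 0.0
```

```bash
python3 - <<'E'
from h import *
p,d=robot.read_camera("side");w,_=robot.read_camera("wrist")
cv2.imwrite("pics/e.png",np.hstack([cv2.resize(p[90:290,180:380,::-1],(384,384)),cv2.resize(w[:,:,::-1],(416,384))]))
s=robot.read_state();print(s["t"],s["force"],s["tool_pos"])
E
```

```text
10.875 [-0.07438238 -0.50292383 -0.18826587] [ 0.54061751 -0.07306365  0.24420778]
```

View pics/e.png

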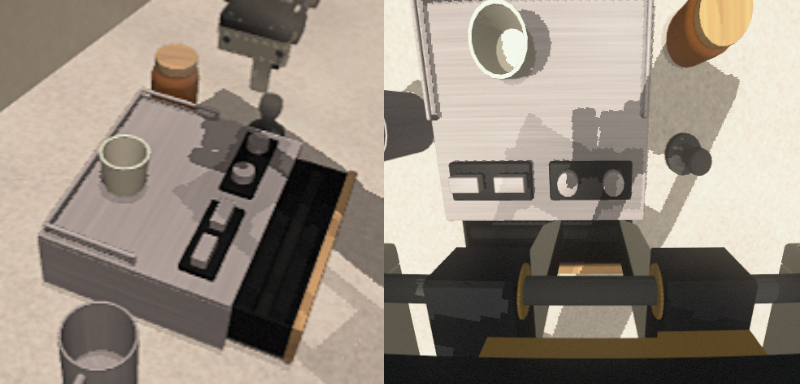

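The drawer stays fully out, with its front at about (320,270) in the left panel. The round keys are back up, everything is still standing, and the gripper is clear.

```bash
python3 -c "
from plant import robot
print(robot.close_job())"
```

```text
the job is handed in; nothing more can be done
None
```

The job is handed in: both round keys were pressed together and held until the drawer was all the way out (about 80 mm measured), then released, with the gripper lifted clear and the bar keys, cup, jug, tamper and jar left as they were.

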